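# Wake the laser station: white, blue, green

### The arm

A 7-joint arm with a two-finger parallel gripper is mounted at the origin on the work surface. World frame = base frame: x ahead of the robot, y to its left, z up, the work surface at z = 0. Lengths are in m, angles in rad, forces in N, time in s.
With the tool pointing down it reaches from about 0.35 to 0.9 m from the base axis. Payload 19.9 kg.
Tool frame: the origin (TCP) lies at the very end of the fingers, on their centre line; the grasp point (between the pads) lies 19 mm behind it (robot.tcp_to_grasp is the distance from the TCP to the grasp point, in m); z points along the fingers, y is the direction in which the jaws open and shut (so a half turn about z gives the same grasp; the last joint's range is limited). The gripper opens to 94 mm and grips with 3 to 60 N. Pads are 16 mm wide; open, the fingers measure 119 mm over their backs; the gripper's body (75 mm by 177 mm) begins 78 mm behind the grasp point.
Start: joints at [-1.304, 0.417, -0.01, 1.614, 0.005, 1.111, -0.053], TCP at [0.189, 0.596, 0.205] pointing down, gripper open.
Joint ranges: [-2.81, 2.81], [-0.39, 2.02], [-1.27, 1.25], [0.06, 2.57], [-1.19, 4.33], [0.19, 2], [-2.82, 2.82]. Speed limits (rad/s): [1.89, 1.89, 2.39, 2.39, 3.01, 3.01, 3.01].

### API

Orientations are given as a unit quaternion [w, x, y, z].
In Python, from station import robot gives the robot as it stands.
- The arm moves only by the shell command python3 -m pendant 'ROWS' [FORCE]. ROWS is JSON, a list of rows, each a list of 7 numbers: the turn, a rotation vector about the tool's x, y, z in degrees, then the shift along the tool's x, y, z in m, then the closure, from 0 (fully open) to 1 (shut). In form: [[wx, wy, wz, x, y, z, gripper], ...]. A call has 1 to 10 rows; each row shifts and turns the pose as measured when the row begins, along the tool's axes as they then stand; what a row does not reach is not made up. A row lasts 1/10 s, in which the tool goes at most 50 mm and 8.59 degrees, less where a joint would pass 70% of its speed; a pose out of reach is approached as far as the arm can. A call is refused whole if a number of a shift passes 0.05 or a number of a turn 8.59, either way. A call with a gripper value outside its range is refused whole. The fingers move at their own pace and stop on an object; FORCE is the grip in N (left out, the last holds). Time passes only in rows, so rows that do not move let the fingers close. It gives the time, the measured TCP pose, the force and the opening at its end, in the units of the state.
- robot.get_state(): the state, without advancing time (a new reading comes with each control period).
- robot.get_image(name): name is "scene" or "top"; returns a dict with "pixels" (480x640x3 uint8, red, green, blue), "intrinsics" (3x3 intrinsics, pixels), "R" (3x3) and "t" (3): a world point X has camera coordinates R X + t. Camera axes: x right, y down, z forward; pixel columns grow to the right and rows downward; lengths in m; the calibration is good to about 2 mm. A picture is of the moment at which its call begins. There is no depth.
- robot.job_done(): hands the job in, once; it reports no verdict.
The state is a dict: "time_s": time; "joint_positions": joint angles; "joint_velocities": joint speeds; "joint_torque": joint torques, N m; "ee_pos": TCP position; "orientation": TCP orientation; "contact_force": force on the tool from outside, world axes, zero at the start; "moment": the same for the moment, N m; "finger_gap": opening from 0.0 (shut) to 1.0 (fully open).
Only numpy, scipy, OpenCV 4.12 (cv2) and the standard library are available. Lean on these libraries where they do the work, as an engineer would, in place of code of your own. Each camera call takes 0.05 s, during which the arm holds its last target.

### The job

Switch on the laser station by pressing the keys of the three grey boxes with your fingertips, in this order: white (lamp), then blue (clamp), then green (stage drives). Press each one straight down, gently, all the way until it stays in. Pick nothing up, leave the boxes standing where they are, and do not press the red emergency stop or disturb anything else.

Things in the scene. Friction and masses are not known exactly. Their poses are not given: they have to be found in the camera images.
- white_box: Loose grey push-button box for the lamp, 80 x 80 mm on plan, its flat top 45 mm up, 0.6 kg, standing on rubber feet; one white key in the middle of its top. Origin at the centre of the underside, z up.
- white_key (a joint): The latch under the white key, a disc 33 mm across in a steel collar 44 mm across and 3 mm high. 0 = out (the key's face 18 mm above the box top), 0.006 m = fully in (face 12 mm above it when let go). It slides straight down against about 2.5 N of friction to a stop, and stays where it is left; it counts as in beyond 0.004 m.
- white_top (a point): Centre of the white key's face: 63 mm above the table when the key is out, 57 mm when in and let go; moves with the key. The face is sprung: it gives about 1 mm before the latch moves and, once the latch is home, up to 5 mm more, its force rising 1.5 N a mm to 10 N, then it is hard.
- blue_box: Loose grey push-button box for the clamp, 80 x 80 mm on plan, its flat top 60 mm up, 0.6 kg, standing on rubber feet; one blue key in the middle of its top. Origin at the centre of the underside, z up.
- blue_key (a joint): The latch under the blue key, a disc 33 mm across in a steel collar 44 mm across and 3 mm high. 0 = out (the key's face 18 mm above the box top), 0.006 m = fully in (face 12 mm above it when let go). It slides straight down against about 2.5 N of friction to a stop, and stays where it is left; it counts as in beyond 0.004 m.
- blue_top (a point): Centre of the blue key's face: 78 mm above the table when the key is out, 72 mm when in and let go; moves with the key. The face is sprung: it gives about 1 mm before the latch moves and, once the latch is home, up to 5 mm more, its force rising 1.5 N a mm to 10 N, then it is hard.
- green_box: Loose grey push-button box for the stage drives, 80 x 80 mm on plan, its flat top 75 mm up, 0.6 kg, standing on rubber feet; one green key in the middle of its top. Origin at the centre of the underside, z up.
- green_key (a joint): The latch under the green key, a disc 33 mm across in a steel collar 44 mm across and 3 mm high. 0 = out (the key's face 18 mm above the box top), 0.006 m = fully in (face 12 mm above it when let go). It slides straight down against about 2.5 N of friction to a stop, and stays where it is left; it counts as in beyond 0.004 m.
- green_top (a point): Centre of the green key's face: 93 mm above the table when the key is out, 87 mm when in and let go; moves with the key. The face is sprung: it gives about 1 mm before the latch moves and, once the latch is home, up to 5 mm more, its force rising 1.5 N a mm to 10 N, then it is hard.
- stop_box: Loose yellow box 80 x 80 x 55 mm, 0.6 kg, with a red mushroom emergency stop 42 mm across, top 91 mm above the table. Origin at the centre of the underside. Not to be pressed or shifted.
- stop_key (a joint): The red mushroom: 0 = up, 0.006 m = pressed; springs back.
- joystick: Loose black box with aluminium top, 84 x 84 x 29 mm, with a thin black-handled joystick with yellow tip, 100 mm high in all. Origin at the centre of the underside. To be left alone.
- lens_jar: Loose grey jar with black lid, 48 mm across, 55 mm high, beyond the boxes. Origin at the centre of the underside. To be left alone.
- screwdriver: Loose red-handled screwdriver 160 mm long, under 35 mm high, lying beyond the boxes, its origin near its middle, x along it. To be left alone.
- stencil: Loose steel plate 90 x 70 x 6 mm with six holes, lying flat at the robot's right. Origin at the centre of the underside. To be left alone.
Mind the look-alikes: they are no part of the job. What is shaped like the white_box but turquoise is not meant.

How it is judged:
By the outcome, as a careful person would: the job done as asked, in the order asked, and still so for the second after the job is handed in, with the robot touching nothing.
It also fails if it takes over 54 s, if anything falls off the work surface, if the arm or the gripper's body presses on something with over 40 N, if the wrist force passes 120 N, or if a joint passes its speed limit or range.

## Working session

There is one attempt and no reset: what is moved stays moved. The work goes in short steps, Python scripts to look and compute and a shell command to move; the robot and the scene stay as the last step left them, time stands still between calls to the robot, and variables do not carry over. Pictures are saved under pics/ and viewed, and the job is handed in when it is done.

```bash
mkdir -p pics
python3 - <<'E'
from station import robot
import cv2
s=robot.get_state(); print({k:s[k] for k in('time_s','ee_pos','orientation','contact_force','finger_gap')})
for n in('top','scene'):
    i=robot.get_image(n); cv2.imwrite(f'pics/{n}0.png',i['pixels'][:,:,::-1]); print(n,i['intrinsics'],i['R'],i['t'])
E
```

```text
{'time_s': 0.0, 'ee_pos': array([0.18923401, 0.5952844 , 0.20485331]), 'orientation': array([-5.78554188e-05,  1.53273976e-01,  9.88183562e-01, -5.76512823e-04]), 'contact_force': array([-0.25444497,  0.06966712, -0.31100786]), 'finger_gap': 0.9978700143410102}
top [[599.07280524   0.         321.69437394]
 [  0.         599.07280524 249.12164541]
 [  0.           0.           1.        ]] [[-0.03595186 -0.99935134  0.00209073]
 [-0.97884523  0.03479234 -0.2016222 ]
 [ 0.20141867 -0.00929519 -0.97946114]] [-0.03099614  0.55397253  1.336958  ]
scene [[556.96316541   0.         314.97783102]
 [  0.         556.96316541 244.1277747 ]
 [  0.           0.           1.        ]] [[-0.37172092  0.92834074 -0.00265296]
 [ 0.75129746  0.29914913 -0.58827028]
 [-0.54532164 -0.22066553 -0.80866003]] [ 0.23564043 -0.34476184  1.55514359]
```

View pics/top0.png

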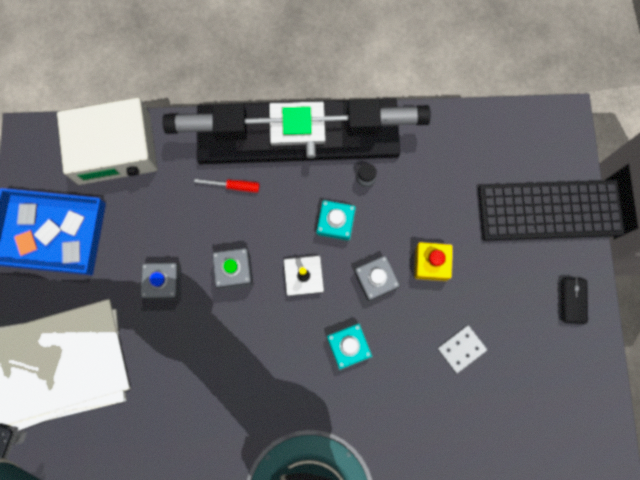

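View pics/scene0.png

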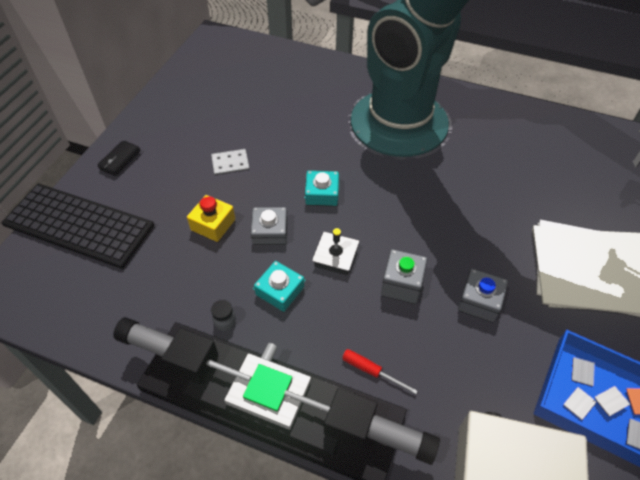

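The top view shows the blue key at (157,280), green key at (231,267), joystick at (303,275) and stop at (437,258). There are three white-key boxes in top: a grey one at (377,277) and turquoise ones at (337,218) and (349,346). The task asks for the grey one, which is (268,220) in the scene view. I'll measure it and confirm it in a crop.

```bash
cat > h.py <<'E'
import numpy as np,cv2
from station import robot
def ray(i,u,v,z):
    K,R,t=map(np.array,(i['intrinsics'],i['R'],i['t']))
    d=R.T@np.linalg.inv(K)@np.array([u,v,1.]); c=-R.T@t
    return c+d*(z-c[2])/d[2]
def mask(px,col):
    h=cv2.cvtColor(px,cv2.COLOR_RGB2HSV)
    r={'blue':((108,150,60),(130,255,255)),'green':((50,150,80),(75,255,255)),'white':((0,0,190),(180,40,255))}[col]
    return cv2.inRange(h,*map(np.array,r))
def blob(px,col,near,r=16):
    m=mask(px,col); w=np.zeros_like(m); cv2.circle(w,near,r,255,-1); m&=w
    n,l,st,c=cv2.connectedComponentsWithStats(m)
    k=1+np.argmax(st[1:,4]); return c[k],st[k]
E
python3 - <<'E'
from h import *
z={'white':.063,'blue':.078,'green':.093}
loc={'top':{'white':(377,276),'blue':(157,280),'green':(231,267)},'scene':{'white':(268,216),'blue':(487,286),'green':(406,265)}}
crops=[]
for n in loc:
    i=robot.get_image(n)
    for c,p in loc[n].items():
        b,st=blob(i['pixels'],c,p); print(n,c,b.round(1),st,ray(i,*b,z[c]).round(4))
        u,v=map(int,b); cr=cv2.resize(i['pixels'][v-32:v+32,u-32:u+32],(256,256),interpolation=cv2.INTER_CUBIC)
        cv2.drawMarker(cr,(128,128),(255,0,255),0,10); crops.append(cr)
cv2.imwrite('pics/crops1.png',np.vstack([np.hstack(crops[:3]),np.hstack(crops[3:])])[:,:,::-1])
i=robot.get_image('top')
for nm,p,zz in[('joy',(303,275),.1),('joybox',(303,275),.029),('stop',(437,258),.091),('t1',(337,218),.063),('t2',(349,346),.063)]: print(nm,ray(i,*p,zz).round(3))
E
```

```text
top white [378.8 276.6] [371 269  16  18 216] [ 0.4821 -0.1794  0.063 ]
top blue [156.4 278.9] [149 272  15  15 167] [0.4926 0.3261 0.078 ]
top green [229.9 265.6] [224 259  13  14 151] [0.5144 0.1574 0.093 ]
scene white [267.5 214.9] [259 209  17  12 144] [ 0.4888 -0.1751  0.063 ]
scene blue [486.7 285.1] [479 278  17  16 197] [0.5015 0.328  0.078 ]
scene green [406.2 263.9] [400 257  14  15 171] [0.5228 0.1604 0.093 ]
joy [ 0.486 -0.007  0.1  ]
joybox [ 0.498 -0.005  0.029]
stop [ 0.516 -0.31   0.091]
t1 [ 0.624 -0.089  0.063]
t2 [ 0.328 -0.104  0.063]
```

View pics/crops1.png

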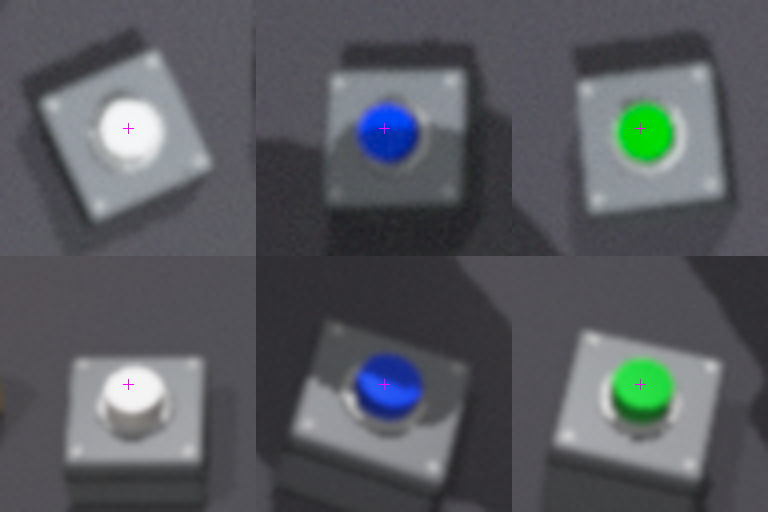

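```bash
cat >> h.py <<'E'
from scipy.spatial.transform import Rotation as Ro
def delta(target):
    s=robot.get_state(); q=s['orientation']; R=Ro.from_quat([q[1],q[2],q[3],q[0]])
    d=R.inv().apply(np.array(target)-s['ee_pos'])
    tilt=R.inv().apply([0,0,-1])
    print('t',round(s['time_s'],2),'pos',s['ee_pos'].round(4),'tool delta',d.round(4),'down in tool',tilt.round(4),'F',s['contact_force'].round(2),'gap',round(s['finger_gap'],3))
E
python3 - <<'E'
from h import *
P={'top':[(377.6,277.4,.045),(158.5,280.2,.06),(231.6,267.1,.075)],'scene':[(269,220.1,.045),(486,288.2,.06),(405.8,267.6,.075)]}
for n in P:
    i=robot.get_image(n)
    for p in P[n]: print(n,ray(i,p[0]-.4,p[1]-.4,p[2]).round(4))
delta([.486,-.177,.13])
delta([.486,.3,.2])
print(robot.get_state()['joint_positions'])
E
```

```text
top [ 0.4842 -0.1774  0.045 ]
top [0.4933 0.327  0.06  ]
top [0.5151 0.1571 0.075 ]
scene [ 0.4881 -0.1741  0.045 ]
scene [0.4963 0.329  0.06  ]
scene [0.5188 0.1598 0.075 ]
t 0.35 pos [0.1893 0.5955 0.2053] tool delta [-0.5167 -0.6464  0.0755] down in tool [1.e-04 3.e-04 1.e+00] F [-0.03  0.92  0.78] gap 1.002
t 0.35 pos [0.1893 0.5955 0.2053] tool delta [-0.3723 -0.1918  0.0054] down in tool [1.e-04 3.e-04 1.e+00] F [-0.03  0.92  0.78] gap 1.002
[-1.30451746  0.41753946 -0.01030263  1.61369503  0.00473077  1.11069767
 -0.05298782]
```

```bash
python3 -m pendant '[[0,0,0,-0.04,-0.02,0,1],[0,0,0,-0.04,-0.02,0,1],[0,0,0,-0.04,-0.02,0,1],[0,0,0,-0.04,-0.02,0,1],[0,0,0,-0.04,-0.02,0,1],[0,0,0,-0.04,-0.02,0,1],[0,0,0,-0.04,-0.04,0,1],[0,0,0,-0.04,-0.04,0,1],[0,0,0,-0.02,-0.04,0,1],[0,0,0,-0.02,-0.04,0,1]]' 20; python3 -c "
from h import *
delta([.486,-.176,.13])"
```

```text
time_s: 1.35
ee_pos: [0.4471, 0.2264, 0.2041]
orientation: [-0.0, 0.149, 0.989, 0.001]
contact_force: [-0.4, -0.5, -1.0]
finger_gap: 0.189
t 1.35 pos [0.4471 0.2264 0.2041] tool delta [-0.1555 -0.3733  0.0732] down in tool [-0.0011 -0.0017  1.    ] F [-0.37 -0.49 -0.96] gap 0.189
```

```bash
python3 -m pendant '[[0,0,0,-0.016,-0.038,0,1],[0,0,0,-0.016,-0.038,0,1],[0,0,0,-0.016,-0.038,0,1],[0,0,0,-0.016,-0.038,0,1],[0,0,0,-0.016,-0.038,0,1],[0,0,0,-0.016,-0.038,0,1],[0,0,0,-0.016,-0.038,0,1],[0,0,0,-0.016,-0.038,0,1],[0,0,0,-0.01,-0.03,0,1]]'; python3 -c "
from h import *
delta([.486,-.176,.13])"
```

```text
time_s: 2.25
ee_pos: [0.4803, -0.1503, 0.205]
orientation: [0.002, 0.149, 0.989, 0.002]
contact_force: [0.7, 0.8, -0.1]
finger_gap: 0.008
t 2.25 pos [ 0.4803 -0.1503  0.205 ] tool delta [-0.0128 -0.0232  0.075 ] down in tool [ 0.0031 -0.0047  1.    ] F [ 0.69  0.81 -0.08] gap 0.008
```

```bash
python3 -m pendant '[[0.25,0.2,0,-0.012,-0.022,0.03,1],[0,0,0,0,0,0.03,1],[0,0,0,0,0,0.01,1],[0,0,0,0,0,0,1]]'
python3 - <<'E'
from h import *
delta([.486,-.176,.075])
c=[]
for n,p in(('top',(377,277)),('scene',(268,217))):
    i=robot.get_image(n); u,v=p; c.append(cv2.resize(i['pixels'][v-40:v+40,u-40:u+40],(400,400),interpolation=cv2.INTER_CUBIC))
cv2.imwrite('pics/w1.png',np.hstack(c)[:,:,::-1])
E
```

```text
time_s: 2.65
ee_pos: [0.4857, -0.1813, 0.1343]
orientation: [0.001, 0.153, 0.988, -0.001]
contact_force: [0.0, 1.0, 1.2]
finger_gap: 0.003
t 2.65 pos [ 0.4857 -0.1813  0.1343] tool delta [0.0014 0.0052 0.0593] down in tool [2.7e-03 9.0e-04 1.0e+00] F [0.   1.03 1.2 ] gap 0.003
```

View pics/w1.png

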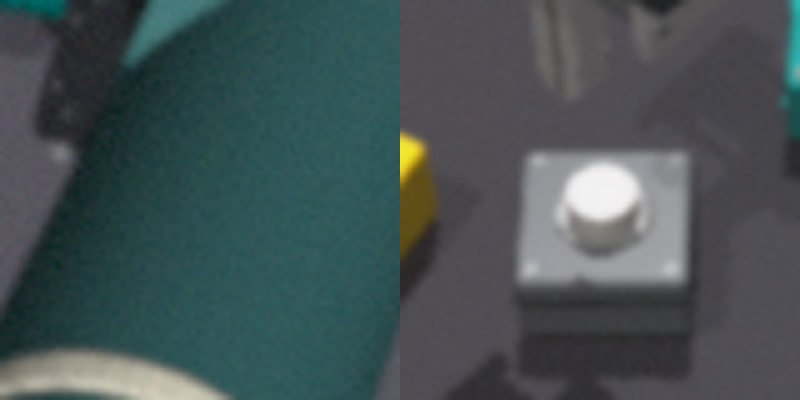

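The crop confirms a grey box with a white key. Next I'll lower to just above the key and look at the whole scene view.

```bash
python3 -m pendant '[[0,0,0,0.001,0.005,0.03,1],[0,0,0,0,0,0.02,1],[0,0,0,0,0,0.004,1],[0,0,0,0,0,0,1]]'
python3 - <<'E'
from h import *
delta([.486,-.176,.066])
i=robot.get_image('scene')
cv2.imwrite('pics/w2.png',cv2.resize(i['pixels'][100:300,160:420],(780,600),interpolation=cv2.INTER_CUBIC)[:,:,::-1])
E
```

```text
time_s: 3.15
ee_pos: [0.4914, -0.1742, 0.086]
orientation: [0.007, 0.15, 0.989, 0.0]
contact_force: [0.5, -0.6, 0.5]
finger_gap: 0.003
t 3.15 pos [ 0.4914 -0.1742  0.086 ] tool delta [ 0.0048 -0.0033  0.0199] down in tool [ 0.013  -0.0022  0.9999] F [ 0.45 -0.56  0.46] gap 0.003
```

View pics/w2.png

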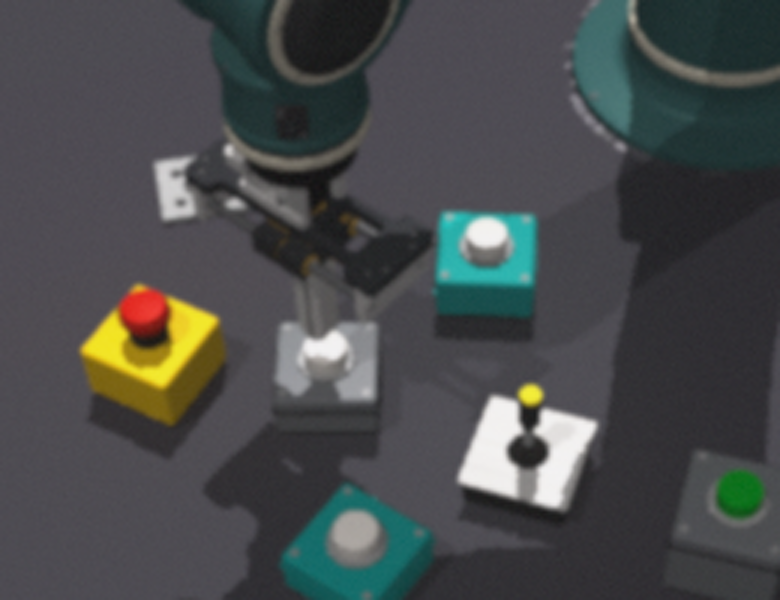

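```bash
python3 -m pendant '[[0.1,0.7,0,0.005,-0.003,0.003,1],[0,0,0,0,0,0.003,1],[0,0,0,0,0,0.003,1],[0,0,0,0,0,0,1]]'; python3 -c "
from h import *
delta([.486,-.176,.066])"
```

```text
time_s: 3.6
ee_pos: [0.4869, -0.176, 0.0796]
orientation: [0.002, 0.15, 0.989, 0.0]
contact_force: [0.2, 0.1, -0.2]
finger_gap: 0.004
t 3.6 pos [ 0.4869 -0.176   0.0796] tool delta [ 0.001  -0.0003  0.0136] down in tool [ 0.0042 -0.0012  1.    ] F [ 0.21  0.08 -0.16] gap 0.004
```

```bash
python3 -m pendant '[[0,0.2,0,0.001,0,0.005,1],[0,0,0,0,0,0.005,1],[0,0,0,0,0,0.003,1],[0,0,0,0,0,0,1]]'; python3 -c "
from h import *
delta([.486,-.176,.054])"
```

```text
time_s: 4.0
ee_pos: [0.4859, -0.1757, 0.0654]
orientation: [0.0, 0.15, 0.989, 0.001]
contact_force: [-0.7, 0.1, -0.4]
finger_gap: 0.006
t 4.0 pos [ 0.4859 -0.1757  0.0654] tool delta [-0.0001 -0.0002  0.0114] down in tool [ 3.0e-04 -1.2e-03  1.0e+00] F [-0.66  0.13 -0.39] gap 0.006
```

```bash
python3 -m pendant '[[0,0,0,0,0,0.003,1],[0,0,0,0,0,0.003,1],[0,0,0,0,0,0.002,1],[0,0,0,0,0,0,1]]'; python3 -c "
from h import *
delta([.486,-.176,.054])"
```

```text
time_s: 4.4
ee_pos: [0.4861, -0.1759, 0.0568]
orientation: [0.0, 0.15, 0.989, 0.001]
contact_force: [-0.3, 0.0, 1.6]
finger_gap: 0.004
t 4.4 pos [ 0.4861 -0.1759  0.0568] tool delta [ 0.0001 -0.0002  0.0028] down in tool [ 6.0e-04 -1.2e-03  1.0e+00] F [-0.32  0.02  1.6 ] gap 0.004
```

```bash
python3 -m pendant '[[0,0,0,0,0,0.002,1],[0,0,0,0,0,0.001,1],[0,0,0,0,0,0,1]]'; python3 -c "
from h import *
delta([.486,-.176,.054])"
```

```text
time_s: 4.7
ee_pos: [0.4862, -0.1759, 0.0539]
orientation: [0.0, 0.15, 0.989, 0.001]
contact_force: [-2.1, 0.9, 6.8]
finger_gap: 0.006
t 4.7 pos [ 0.4862 -0.1759  0.0539] tool delta [ 0.0001 -0.0002 -0.0001] down in tool [ 7.0e-04 -1.4e-03  1.0e+00] F [-2.05  0.94  6.8 ] gap 0.006
```

```bash
python3 -m pendant '[[0,0,0,0,0,-0.005,1],[0,0,0,0,0,-0.01,1],[0,0,0,0,0,-0.03,1],[0,0,0,0,0,-0.04,1],[0,0,0,0,0,-0.03,1],[0,0,0,0.01,0.03,0,1],[0,0,0,0.016,0.038,0,1]]'
python3 - <<'E'
from h import *
delta([.495,.328,.16])
i=robot.get_image('scene'); b,st=blob(i['pixels'],'white',(268,216)); print(b,st,ray(i,*b,.057))
cv2.imwrite('pics/w3.png',cv2.resize(i['pixels'][160:260,190:320],(780,600),interpolation=cv2.INTER_CUBIC)[:,:,::-1])
E
```

```text
time_s: 5.4
ee_pos: [0.4809, -0.1067, 0.177]
orientation: [0.001, 0.154, 0.988, -0.0]
contact_force: [-0.6, 0.1, 0.1]
finger_gap: 0.006
t 5.4 pos [ 0.4809 -0.1067  0.177 ] tool delta [0.1193 0.4183 0.0166] down in tool [2.3e-03 3.0e-04 1.0e+00] F [-0.61  0.06  0.08] gap 0.006
[267.77697842 216.46043165] [260 211  16  12 139] [ 0.48849596 -0.17503268  0.057     ]
```

View pics/w3.png

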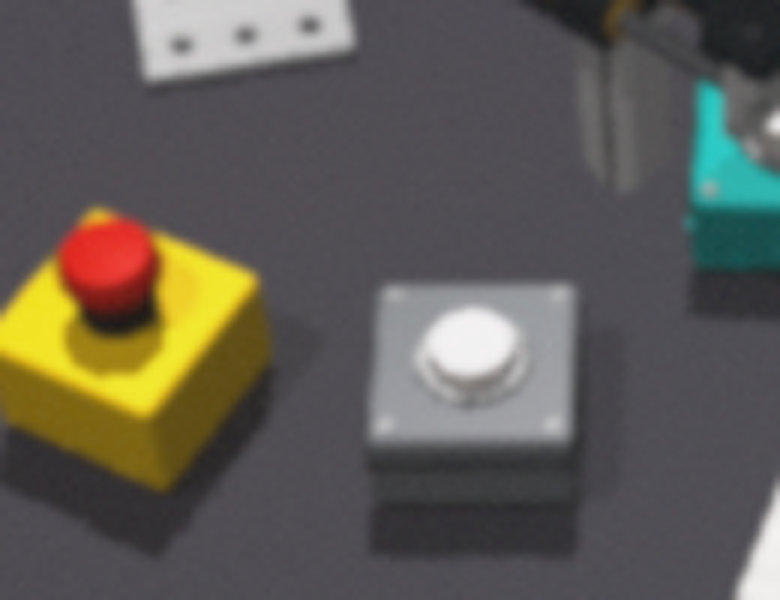

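The white key at (268,216) now sits visibly lower: the blob moved down 1.5 px and matches a 57 mm face height. The box hasn't moved. Next is blue.

```bash
python3 -m pendant '[[0,0,0,0.01,0.038,0,1],[0,0,0,0.011,0.038,0,1],[0,0,0,0.011,0.038,0,1],[0,0,0,0.011,0.038,0,1],[0,0,0,0.011,0.038,0,1],[0,0,0,0.011,0.038,0,1],[0,0,0,0.011,0.038,0,1],[0,0,0,0.011,0.038,0,1],[0,0,0,0.01,0.03,0,1],[0,0,0,0.005,0.02,0,1]]'; python3 -c "
from h import *
delta([.495,.328,.13])"
```

```text
time_s: 6.45
ee_pos: [0.4883, 0.2819, 0.1855]
orientation: [0.004, 0.153, 0.988, 0.002]
contact_force: [0.0, -0.4, -0.4]
finger_gap: 0.004
t 6.45 pos [0.4883 0.2819 0.1855] tool delta [0.008  0.0457 0.0556] down in tool [ 0.0077 -0.005   1.    ] F [ 0.01 -0.43 -0.42] gap 0.004
```

```bash
python3 -m pendant '[[0.3,0.4,0,0.004,0.022,0,1],[0,0,0,0.004,0.022,0.01,1],[0,0,0,0,0,0.025,1],[0,0,0,0,0,0.018,1],[0,0,0,0,0,0,1],[0,0,0,0,0,0,1]]'; python3 -c "
from h import *
delta([.495,.328,.082])"
```

```text
time_s: 7.05
ee_pos: [0.4935, 0.3322, 0.1352]
orientation: [0.002, 0.15, 0.989, 0.0]
contact_force: [-0.0, 0.5, 0.7]
finger_gap: 0.009
t 7.05 pos [0.4935 0.3322 0.1352] tool delta [-0.0025 -0.0036  0.0532] down in tool [ 0.003  -0.0012  1.    ] F [-0.03  0.55  0.71] gap 0.009
```

```bash
python3 -m pendant '[[0,0.15,0,-0.002,-0.004,0.015,1],[0,0,0,0,0,0.015,1],[0,0,0,0,0,0.01,1],[0,0,0,0,0,0,1]]'
python3 - <<'E'
from h import *
delta([.495,.328,.082])
i=robot.get_image('scene')
cv2.imwrite('pics/b1.png',cv2.resize(i['pixels'][200:350,400:595],(780,600),interpolation=cv2.INTER_CUBIC)[:,:,::-1])
E
```

```text
time_s: 7.45
ee_pos: [0.4953, 0.327, 0.0942]
orientation: [0.001, 0.151, 0.989, 0.001]
contact_force: [-0.8, 0.7, 0.7]
finger_gap: 0.006
t 7.45 pos [0.4953 0.327  0.0942] tool delta [0.0006 0.0008 0.0122] down in tool [ 0.0018 -0.0032  1.    ] F [-0.76  0.69  0.68] gap 0.006
```

View pics/b1.png

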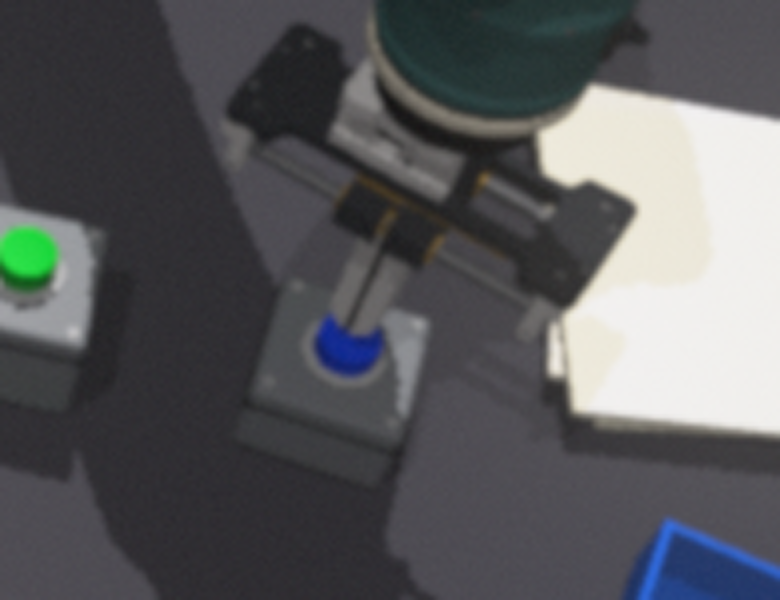

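The shut fingers are right over the blue key (crop 350,335), so I'll descend slowly.

```bash
python3 -m pendant '[[0.1,0.1,0,0,0.001,0.005,1],[0,0,0,0,0,0.005,1],[0,0,0,0,0,0.003,1],[0,0,0,0,0,0,1]]'; python3 -c "
from h import *
delta([.495,.328,.069])"
```

```text
time_s: 7.9
ee_pos: [0.4963, 0.3287, 0.0815]
orientation: [0.001, 0.151, 0.989, 0.001]
contact_force: [0.0, 1.2, 0.2]
finger_gap: 0.007
t 7.9 pos [0.4963 0.3287 0.0815] tool delta [ 0.001  -0.0011  0.0125] down in tool [ 9.0e-04 -2.7e-03  1.0e+00] F [0.01 1.22 0.17] gap 0.007
```

```bash
python3 -m pendant '[[0,0,0,0.001,-0.001,0.003,1],[0,0,0,0,0,0.003,1],[0,0,0,0,0,0.002,1],[0,0,0,0,0,0.001,1],[0,0,0,0,0,0,1]]'; python3 -c "
from h import *
delta([.495,.328,.069])"
```

```text
time_s: 8.4
ee_pos: [0.4953, 0.3282, 0.0725]
orientation: [0.001, 0.151, 0.989, 0.002]
contact_force: [-1.7, -0.8, 2.1]
finger_gap: 0.009
t 8.4 pos [0.4953 0.3282 0.0725] tool delta [ 0.0002 -0.0003  0.0035] down in tool [ 0.0015 -0.0035  1.    ] F [-1.71 -0.76  2.07] gap 0.009
```

```bash
python3 -m pendant '[[0,0,0,0,0,0.002,1],[0,0,0,0,0,0.0015,1],[0,0,0,0,0,0,1]]'; python3 -c "
from h import *
delta([.495,.328,.069])"
```

```text
time_s: 8.7
ee_pos: [0.4954, 0.3283, 0.0691]
orientation: [0.001, 0.151, 0.989, 0.002]
contact_force: [-1.6, -1.3, 6.4]
finger_gap: 0.007
t 8.7 pos [0.4954 0.3283 0.0691] tool delta [ 0.0003 -0.0004  0.0001] down in tool [ 0.0016 -0.0038  1.    ] F [-1.57 -1.29  6.42] gap 0.007
```

The force is 6.4 N and the depth puts the blue latch home. I'll lift and head to green.

```bash
python3 -m pendant '[[0,0,0,0,0,-0.005,1],[0,0,0,0,0,-0.01,1],[0,0,0,0,0,-0.03,1],[0,0,0,0,0,-0.04,1],[0.2,0.1,0,-0.015,-0.03,-0.01,1],[0,0,0,-0.016,-0.035,0,1],[0,0,0,-0.015,-0.035,0,1],[0,0,0,-0.01,-0.02,0,1],[0,0,0,0,0,0,1]]'
python3 - <<'E'
from h import *
delta([.517,.159,.13])
i=robot.get_image('scene'); b,st=blob(i['pixels'],'blue',(487,287)); print(b,st,ray(i,*b,.072))
cv2.imwrite('pics/b2.png',cv2.resize(i['pixels'][200:350,370:565],(780,600),interpolation=cv2.INTER_CUBIC)[:,:,::-1])
E
```

```text
time_s: 9.6
ee_pos: [0.5134, 0.1931, 0.1728]
orientation: [0.001, 0.15, 0.989, 0.001]
contact_force: [0.2, 0.9, 0.2]
finger_gap: 0.007
t 9.6 pos [0.5134 0.1931 0.1728] tool delta [-0.0134 -0.0316  0.0428] down in tool [ 0.0023 -0.0028  1.    ] F [0.16 0.9  0.24] gap 0.007
[486.26785714 285.73214286] [479 279  15  15 168] [0.49922761 0.32801047 0.072     ]
```

View pics/b2.png

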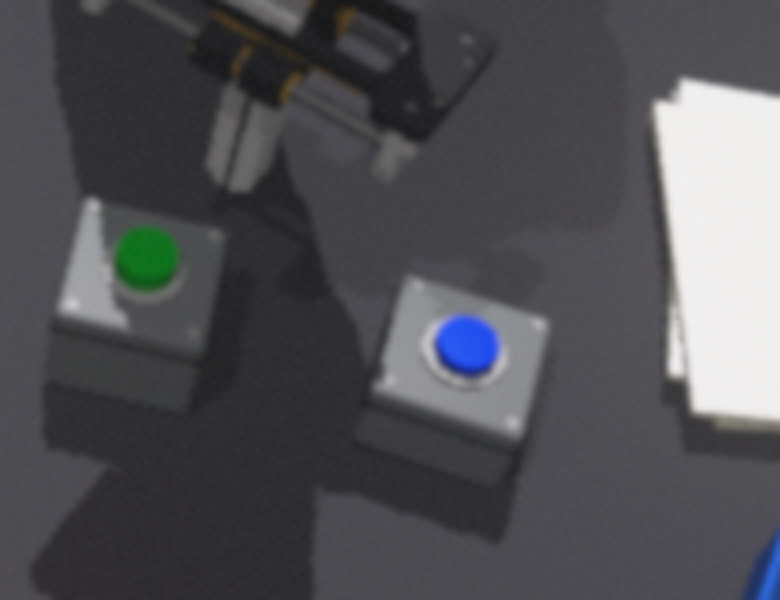

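The blue key at crop (468,345) is clearly low in its collar, and its box is in place. Next is green.

```bash
python3 -m pendant '[[0.15,0.1,0,-0.007,-0.016,0.005,1],[0,0,0,-0.006,-0.015,0.01,1],[0,0,0,0,0,0.01,1],[0,0,0,0,0,0.01,1],[0,0,0,0,0,0,1],[0,0,0,0,0,0,1]]'; python3 -c "
from h import *
delta([.517,.159,.097])"
```

```text
time_s: 10.25
ee_pos: [0.5159, 0.1677, 0.1373]
orientation: [0.0, 0.146, 0.989, 0.002]
contact_force: [0.0, 0.1, -0.7]
finger_gap: 0.003
t 10.25 pos [0.5159 0.1677 0.1373] tool delta [-0.0036 -0.0081  0.0403] down in tool [ 1.0e-04 -3.1e-03  1.0e+00] F [ 0.01  0.05 -0.66] gap 0.003
```

```bash
python3 -m pendant '[[0.15,0,0,-0.004,-0.008,0.01,1],[0,0,0,0,0,0.01,1],[0,0,0,0,0,0.007,1],[0,0,0,0,0,0,1],[0,0,0,0,0,0,1]]'
python3 - <<'E'
from h import *
delta([.517,.159,.097])
i=robot.get_image('scene')
cv2.imwrite('pics/g1.png',cv2.resize(i['pixels'][190:340,320:515],(780,600),interpolation=cv2.INTER_CUBIC)[:,:,::-1])
E
```

```text
time_s: 10.75
ee_pos: [0.5174, 0.1593, 0.108]
orientation: [-0.0, 0.145, 0.989, 0.0]
contact_force: [-0.3, -0.6, 0.3]
finger_gap: 0.006
t 10.75 pos [0.5174 0.1593 0.108 ] tool delta [ 0.0003 -0.0004  0.011 ] down in tool [-1.e-04 -3.e-04  1.e+00] F [-0.33 -0.64  0.26] gap 0.006
```

View pics/g1.png

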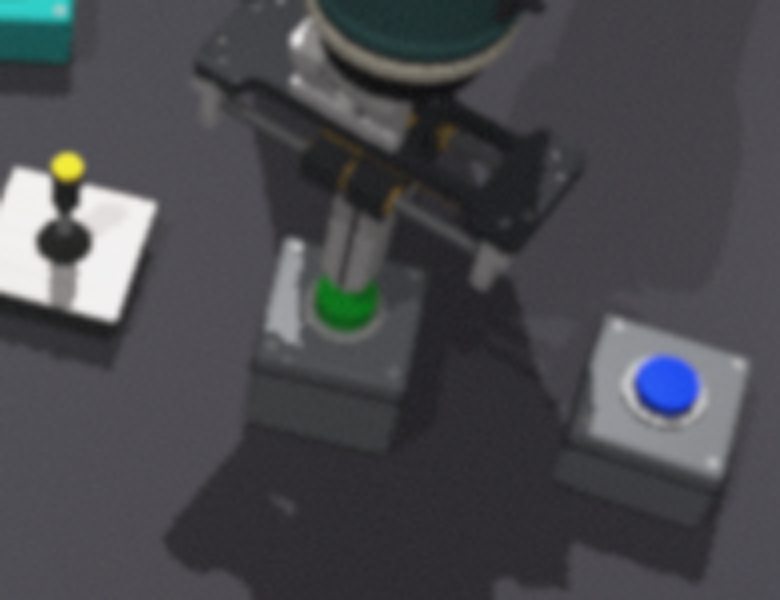

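The fingers are over the green key (crop 348,295), and the gripper is clear of the joystick.

```bash
python3 -m pendant '[[0,0,0,0,0,0.005,1],[0,0,0,0,0,0.004,1],[0,0,0,0,0,0.002,1],[0,0,0,0,0,0,1]]'; python3 -c "
from h import *
delta([.517,.159,.084])"
```

```text
time_s: 11.2
ee_pos: [0.5177, 0.1596, 0.0966]
orientation: [0.0, 0.145, 0.989, 0.0]
contact_force: [0.3, -0.5, 0.3]
finger_gap: 0.001
t 11.2 pos [0.5177 0.1596 0.0966] tool delta [ 0.0005 -0.0008  0.0126] down in tool [ 6.0e-04 -1.1e-03  1.0e+00] F [ 0.34 -0.51  0.32] gap 0.001
```

```bash
python3 -m pendant '[[0,0,0,0.0005,-0.0008,0.003,1],[0,0,0,0,0,0.003,1],[0,0,0,0,0,0.002,1],[0,0,0,0,0,0.001,1],[0,0,0,0,0,0,1]]'; python3 -c "
from h import *
delta([.517,.159,.084])"
```

```text
time_s: 11.7
ee_pos: [0.5172, 0.159, 0.0872]
orientation: [0.001, 0.145, 0.989, 0.001]
contact_force: [-0.6, 1.0, 1.8]
finger_gap: 0.007
t 11.7 pos [0.5172 0.159  0.0872] tool delta [ 0.0002 -0.0001  0.0032] down in tool [ 0.001  -0.0015  1.    ] F [-0.6   1.02  1.76] gap 0.007
```

```bash
python3 -m pendant '[[0,0,0,0,0,0.002,1],[0,0,0,0,0,0.0013,1],[0,0,0,0,0,0,1]]'; python3 -c "
from h import *
delta([.517,.159,.084])"
```

```text
time_s: 12.0
ee_pos: [0.5173, 0.159, 0.084]
orientation: [0.001, 0.145, 0.989, 0.001]
contact_force: [-1.9, -1.4, 6.6]
finger_gap: 0.003
t 12.0 pos [0.5173 0.159  0.084 ] tool delta [ 0.0002 -0.0001  0.    ] down in tool [ 0.0011 -0.0017  1.    ] F [-1.94 -1.42  6.63] gap 0.003
```

```bash
python3 -m pendant '[[0,0,0,0,0,-0.005,1],[0,0,0,0,0,-0.01,1],[0,0,0,0,0,-0.03,1],[0,0,0,0,0,-0.04,1],[0,0,0,0,0,-0.03,1],[0,0,0,0.03,0.03,0,1],[0,0,0,0.03,0.03,0,1],[0,0,0,0.03,0.03,0,1],[0,0,0,0.02,0.02,0,1],[0,0,0,0,0,0,1]]'
python3 - <<'E'
from h import *
delta([.19,.596,.2])
i=robot.get_image('scene'); cv2.imwrite('pics/e1.png',cv2.resize(i['pixels'][130:330,180:440],(780,600),interpolation=cv2.INTER_CUBIC)[:,:,::-1])
z={'white':(.057,(268,216)),'blue':(.072,(487,287)),'green':(.087,(406,266))}
for c,(h,p) in z.items():
    b,st=blob(i['pixels'],c,p); print(c,b,ray(i,*b,h).round(4))
E
```

```text
time_s: 13.0
ee_pos: [0.4414, 0.2994, 0.2101]
orientation: [0.003, 0.147, 0.989, 0.002]
contact_force: [1.1, -0.4, -0.1]
finger_gap: 0.004
t 13.0 pos [0.4414 0.2994 0.2101] tool delta [0.3269 0.2106 0.0097] down in tool [ 0.0044 -0.0049  1.    ] F [ 1.06 -0.44 -0.12] gap 0.004
white [267.81690141 216.45070423] [ 0.4884 -0.175   0.057 ]
blue [486.29166667 285.80952381] [0.4994 0.3281 0.072 ]
green [406.23684211 264.93421053] [0.521  0.1607 0.087 ]
```

View pics/e1.png

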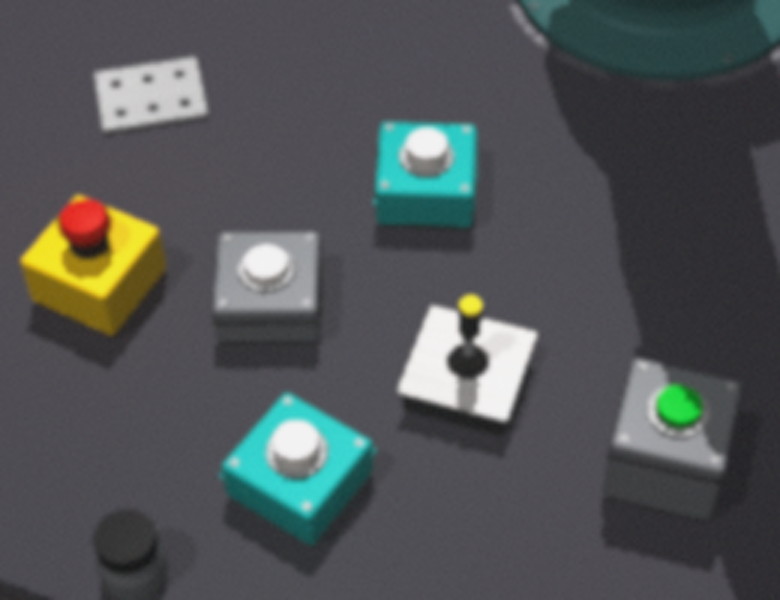

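```bash
python3 -m pendant '[[0,0,0,0,0,0,1],[0,0,0,0,0,0,1],[0,0,0,0,0,0,1]]'; python3 -c "
from station import robot
print(robot.job_done())"
```

```text
time_s: 13.35
ee_pos: [0.444, 0.295, 0.2109]
orientation: [0.003, 0.15, 0.989, 0.002]
contact_force: [-0.2, 0.5, -0.6]
finger_gap: 0.003
the job is handed in; nothing more can be done
None
```

I pressed the white, blue and green keys of the grey boxes, in that order. I used shut fingertips, straight down at the centre of each key, and handed the job in at 13.35 s with the arm lifted clear.

- **Latches:** each press ended at 6.4–6.8 N, about 3 mm below the let-go height. That is well above the 2.5 N of latch friction, so each latch should have reached its stop.
- **Last pictures:** all three keys sit low in their collars, and the grey boxes, the stop, the joystick, the jar, the stencil and the turquoise look-alikes look undisturbed. I did not recheck the screwdriver in a close-up after the presses.
- **Disagreements:** the two cameras differed by 3–5 mm on the box centres (up to 9 mm on the raw key blobs), so I pressed at the average. After pressing, the blue and green keys had dropped only about 0.7–1 px in the scene view, less than white's 1.5 px. Part shadow on those two keys probably explains it, so I relied on the force and depth readings for them.

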